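# Slide the spotting tile out over the end of the reagent shelf

## Robot

A 6-joint arm with a two-finger parallel gripper is mounted at the origin on the work surface. World frame = base frame: x ahead of the robot, y to its left, z up, the work surface at z = 0. Lengths are in mm, angles in rad, forces in N, time in s.
With the tool pointing down it reaches from about 275 to 775 mm from the base axis. Payload 14.6 kg.
Tool frame: the origin (TCP) lies on the centre line of the jaws, within the pads' length; the fingertips stand 11 mm ahead of it and the grasp point (between the pads) lies 8 mm behind it (ctrl.tips_ahead is the distance from the TCP to the fingertips, in mm); z points along the fingers, x is the direction in which the jaws open and shut, and the axes are right-handed (so a half turn about z gives the same grasp; the last joint's range is limited). The gripper opens to 85 mm and grips with 20 to 120 N. Pads are 22 mm wide; open, the fingers measure 114 mm over their backs; the gripper's body (76 mm by 85 mm) begins 54 mm behind the grasp point. The pads swing forward as they close: fully open they stand 13 mm farther back than shut.
Start: joints at [0.997, 0.263, -0.048, 1.259, 0, 1.415], TCP at [213.504, 479.63, 242.278] pointing down, gripper open.
Joint ranges: [-2.65, 2.65], [-0.89, 1.7], [-1.18, 1.37], [-2.13, 2.11], [-1.35, 1.29], [-3.14, 3.14]. Speed limits (rad/s): [1.89, 1.89, 2.57, 2.79, 3.14, 3.14].

## Interface

Orientations are given as a unit quaternion [w, x, y, z].
In Python, from rig import ctrl gives the robot as it stands. The module is installed in compiled form; this text tells all that it offers.
- The arm moves only by the tool play_rows, never from a script. Its argument "targets" is text: rows parted by semicolons, each of 5 numbers parted by spaces: the opening, from -1 (shut) to 1 (fully open), then the shift along the tool's x, y, z in cm, then the turn about the tool's z in degrees. In form: gripper x y z twist; .... A call has 1 to 8 rows; each row shifts and turns the commanded pose from where the row before left it, along the tool's axes as they then stand; what a row does not reach is not made up. A row lasts 1/10 s, in which the tool goes at most 50 mm and 8.59 degrees, less where a joint would pass 70% of its speed; a pose out of reach is approached as far as the arm can. A call is refused whole if a number of a shift passes 5 or a number of a turn 8.59, either way. A call with a gripper value outside its range is refused whole. The fingers move at their own pace and stop on an object; the grip force is fixed at half the most. Time passes only in rows, so rows that do not move let the fingers close. It gives the time, the measured TCP pose, the force and the opening at its end, in the units of the state.
- ctrl.observe(): the state, without advancing time (a new reading comes with each control period).
- ctrl.capture(name): name is "scene" or "top" or "wrist"; returns the picture (480x640x3 uint8, red, green, blue); there is no depth.
- ctrl.get_calibration(name): a dict with "mtx" (3x3 intrinsics, pixels), "rvec" (rotation vector, rad) and "tvec" (3), from world to camera coordinates, as OpenCV has them. Camera axes: x right, y down, z forward; pixel columns grow to the right and rows downward; lengths in mm; the calibration is good to about 2 mm. The wrist camera is an equidistant fisheye: a pixel r from the principal point sees the ray r / f radians off the axis. A picture is of the moment at which its call begins: read the wrist's pose just before it. get_calibration takes no time and is no camera call; for the wrist camera it gives the pose at the moment of the call.
- ctrl.finish_job(): hands the job in, once; it reports no verdict.
The state is a dict: "t": time; "qpos": joint angles; "dq": joint speeds; "joint_torque": joint torques, N m; "tool_pos": TCP position; "orientation": TCP orientation; "wrist_force": force on the tool from outside, world axes, zero at the start; "torque": the same for the moment, N m; "grip_width": opening from 0.0 (shut) to 1.0 (fully open).
Only numpy, scipy, OpenCV 4.12 (cv2) and the standard library are available. Lean on these libraries where they do the work, as an engineer would, in place of code of your own. Each camera call takes 0.05 s, during which the arm holds its last target.

## Task

The white porcelain spotting tile lies flat on the low dark reagent shelf, where nobody can get a nail under it. With the fingers, push it along the shelf towards the open end (the one without the wire guard) until about a third of its length hangs out past the edge, squarely and within the width of the board, so that the next pupil can take it by its edge. Slide it, never pick it up, tip it or let it fall, and leave the bottles and the other things where they stand.

Things in the scene. Friction and masses are not known exactly. Their poses are not given: they have to be found in the camera images.
- shelf: Low free-standing reagent shelf, fixed: a dark grey board 200 mm deep (its x) by 600 mm long (its y) and 18 mm thick on white tube frames; top surface 100 mm above the bench. Origin under its centre at bench level; +y runs along the board to the open end, +x to the back edge. A 6 mm steel wire rail stands 30 mm above the board along the back edge (93 mm from the centre line) and across the guarded end (-y); front edge and open end (+y) are free.
- shelf_end (a point): Middle of the top edge of the shelf's open end (300 mm along +y from the shelf's middle, at the height of the board's top); axes as the shelf's: +y points out past the end.
- tile: White porcelain spotting tile with 12 shallow round wells, 90 mm (its x) by 110 mm (its y) and 7 mm thick, about 110 to 220 g, loose, lying flat on the board with its long side roughly along the shelf, up to 0.25 rad askew. Origin at the centre of its underside, which is also below its centre of mass; z up. It tips off the shelf if more than half of it is past the edge.
- dropper_clear: Clear glass dropper bottle with a red rubber bulb, 34 mm across, 94 mm high, loose, standing near the guarded end of the shelf. Origin at the centre of its underside.
- dropper_amber: Amber glass dropper bottle with a red rubber bulb, 34 mm across, 94 mm high, loose, standing near the guarded end of the shelf. Origin at the centre of its underside.
- crucible: Small white porcelain crucible, 40 mm across, 34 mm high, loose, standing on the shelf by the back rail, beside the tile's way. Origin at the centre of its underside.
- beaker: Glass beaker, 68 mm across, 90 mm high, loose, on the bench behind the shelf. Origin at the centre of its underside.
- flask: Conical glass flask with a little pink liquid, 72 mm across, 110 mm high, loose, on the bench behind the shelf. Origin at the centre of its underside.
- burner: Glass spirit burner with its cap on, 76 mm across, 94 mm high, loose, on the bench behind the shelf. Origin at the centre of its underside.
- tape: Correction-tape dispenser, about 80 by 44 by 15 mm, loose, on the bench beyond the open end of the shelf. Origin at the centre of the underside of its round part.
- pen: Blue and white ballpoint pen, 126 mm long, 10 mm thick, loose, on the bench beyond the open end of the shelf. Origin under its middle.
Mind the look-alikes: they are no part of the job. Several things have the shape of the tile; the one meant has the colours described above.

How it is judged (in metres and radians):
At the end, for the whole second after the job is handed in: The tile lies flat and still on the board with 25 to 47 mm of its 110 mm length past the open end (centre 8 to 30 mm inside the edge), its long side within 0.2 rad of the shelf's, its sides not hanging over the front or back edge (y of tile in the frame of shelf_end between -0.03 and -0.008 m and x of tile in the frame of shelf_end between -0.055 and 0.055 m and angle between the y axis of tile and the y axis of shelf, either way round below 0.2 rad and height (world z) of tile between 0.096 and 0.103 m and angle between tile's own z axis and vertical below 0.03 rad and linear speed of tile below 0.01 m/s and angular speed of tile below 0.05 rad/s); the robot touches nothing.
It fails at once if the tile is lifted off the board (more than 6 mm) or tipped up (height (world z) of tile above 0.106 m or angle between tile's own z axis and vertical above 0.12 rad).
It fails at once if the tile falls from the shelf (height (world z) of tile below 0.09 m).
It fails at once if another thing is moved more than 20 mm or knocked over (distance of any of dropper_clear, dropper_amber, crucible, beaker, flask, burner, tape, pen from where it was at the start of the episode above 0.02 m or angle between any of dropper_clear, dropper_amber, crucible, beaker, flask, burner's own z axis and vertical above 0.3 rad).
It also fails if it takes over 58 s, if anything falls off the work surface, if the arm or the gripper's body presses on something with over 40 N, if the wrist force passes 120 N, or if a joint passes its speed limit or range.

## Working session

There is one attempt and no reset: what is moved stays moved. The work goes in short steps, Python scripts to look and compute and a tool call to move; the robot and the scene stay as the last step left them, time stands still between calls to the robot, and variables do not carry over. Pictures are saved under pics/ and viewed, and the job is handed in when it is done.

Besides the shell and the picture viewer there is one more tool, called after ">>>" as name(argument=value, ...) on one line, values as JSON. play_rows: Moves the arm, as the interface text tells. Its arguments: {"type":"object","properties":{"targets":{"type":"string"}},"required":["targets"]}

```bash
mkdir -p pics
python3 - <<'E'
from rig import ctrl
import cv2
print(ctrl.observe())
for n in ("scene","top","wrist"):
    c=ctrl.get_calibration(n);print(n,c)
    im=ctrl.capture(n);cv2.imwrite(f"pics/{n}0.png",im[...,::-1])
print(ctrl.tips_ahead)
E
```

```text
{'t': 0.0, 'qpos': array([ 9.96674485e-01,  2.63522279e-01, -4.89559889e-02,  1.25939100e+00,
       -4.08214081e-06,  1.41550997e+00]), 'dq': array([ 0.00011027,  0.00087211, -0.00059257,  0.00097458,  0.00039496,
       -0.00087117]), 'joint_torque': array([-2.34957493e-03, -6.37607861e+01,  3.84568441e+01,  1.37104528e-02,
       -2.86622781e-04,  2.21814230e-05]), 'tool_pos': array([213.36720325, 479.39229632, 241.81843206]), 'orientation': array([ 2.20954128e-04,  8.38658590e-01,  5.44657215e-01, -4.88858977e-04]), 'wrist_force': array([0.40708049, 0.02104541, 0.53596453]), 'torque': array([ 0.01779519,  0.00312827, -0.0292454 ]), 'grip_width': 1.000802975484475}
scene {'mtx': array([[507.31822401,   0.        , 318.84186726],
       [  0.        , 507.31822401, 234.91507373],
       [  0.        ,   0.        ,   1.        ]]), 'rvec': array([ 1.16112437,  2.18658916, -1.14947908]), 'tvec': array([ 282.49266965, -188.44880456, 1377.17418355])}
top {'mtx': array([[498.9015977 ,   0.        , 328.89328655],
       [  0.        , 498.9015977 , 238.68574345],
       [  0.        ,   0.        ,   1.        ]]), 'rvec': array([ 2.16415691, -2.19603952,  0.08457872]), 'tvec': array([  31.16955734,  545.09267475, 1063.23188443])}
wrist {'mtx': array([[371.64829954,   0.        , 322.6250307 ],
       [  0.        , 371.64829954, 233.82723619],
       [  0.        ,   0.        ,   1.        ]]), 'rvec': array([-2.39933432, -1.5582626 , -0.25095042]), 'tvec': array([-524.61123848,  -41.4000574 ,  380.68707927])}
11.0
```

View pics/scene0.png

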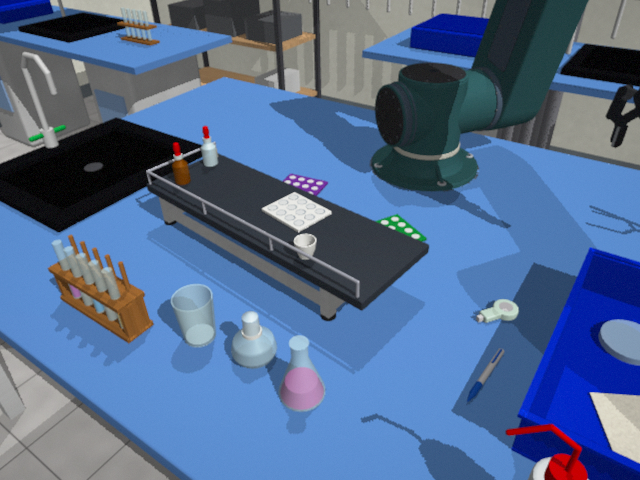

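View pics/top0.png

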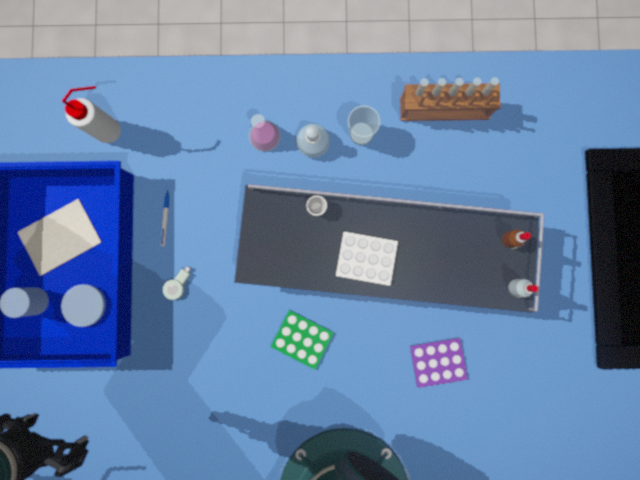

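View pics/wrist0.png

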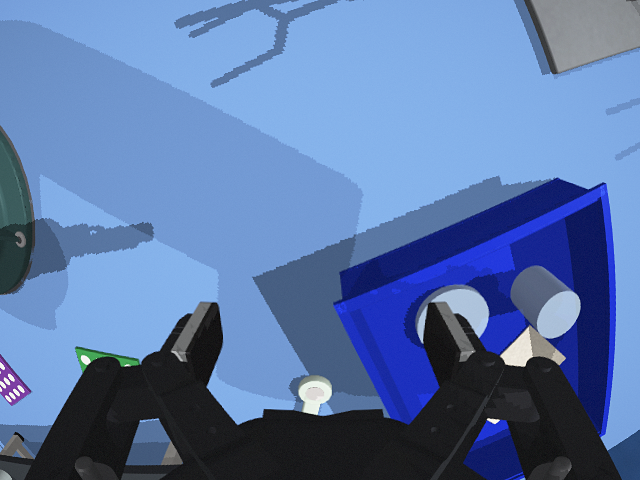

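The top view shows the board with corners near (247,187), (541,214), (537,311), (235,283). The white tile is near (367,259), the crucible at (316,205), and the green and purple look-alikes lie on the bench. I'll enlarge the crop to read corners.

Run:
```python
import cv2
im=cv2.imread("pics/top0.png")
cv2.imwrite("pics/c1.png",cv2.resize(im[175:295,225:415],None,fx=4.2,fy=4.2,interpolation=cv2.INTER_CUBIC))
cv2.imwrite("pics/c2.png",cv2.resize(im[195:325,450:570],None,fx=4.2,fy=4.2,interpolation=cv2.INTER_CUBIC))
```

```text
(no output)
```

View pics/c1.png

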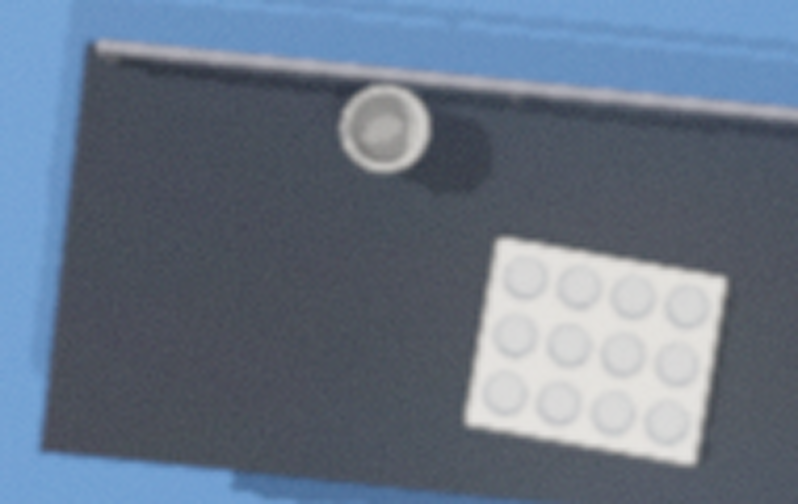

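View pics/c2.png

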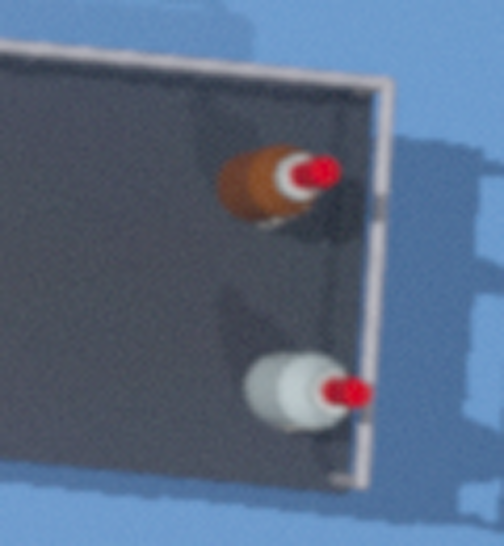

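```bash
cat > h.py <<'E'
import numpy as np,cv2
from rig import ctrl
def back(name,px,z):
    c=ctrl.get_calibration(name);px=np.array(px,float).reshape(-1,1,2)
    R=cv2.Rodrigues(np.array(c['rvec'],float))[0];t=np.array(c['tvec'],float).ravel()
    d=cv2.undistortPoints(px,c['mtx'],None).reshape(-1,2)
    d=np.c_[d,np.ones(len(d))]@R; o=-R.T@t
    return o+d*((z-o[2])/d[:,2])[:,None]
E
python3 - <<'E'
from h import *
f=lambda p,x0,y0:np.array([[x0+(a+.5)/4.2-.5,y0+(b+.5)/4.2-.5] for a,b in p])
s=back("top",np.r_[f([(42,451),(92,46)],225,175),f([(345,492)],450,195)],100)
t=back("top",f([(497,237),(727,275),(697,465),(465,426)],225,175),107)
cr=back("top",f([(385,128)],225,175),134)
print(s.round(1),np.linalg.norm(s[0]-s[1]),np.linalg.norm(s[0]-s[2]))
print(t.round(1),[np.linalg.norm(t[i]-t[i-1]).round(1) for i in range(4)],t.mean(0),cr)
yv=(s[0]-s[2])[:2];yv/=np.linalg.norm(yv);xv=np.array([yv[1],-yv[0]])
end=s[0,:2]+100*xv
print("yv",yv,np.degrees(np.arctan2(yv[1],yv[0])),"end",end,s[:2].mean(0))
tv=(t[0]-t[1]+t[3]-t[2])[:2];print("tile ang",np.degrees(np.arctan2(tv[1],tv[0])))
for q in list(t)+[t.mean(0),cr[0]]: print("in end frame x,y",((q[:2]-end)@xv).round(1),((q[:2]-end)@yv).round(1))
E
```

```text
[[ 455.   213.3  100. ]
 [ 650.1  189.1  100. ]
 [ 387.3 -378.8  100. ]] 196.65377832457798 595.9657928452598
[[ 553.7   -5.3  107. ]
 [ 533.9 -114.6  107. ]
 [ 443.9  -98.1  107. ]
 [ 463.9   11.4  107. ]] [np.float64(91.3), np.float64(111.1), np.float64(91.4), np.float64(111.3)] [498.83266637 -51.67140362 107.        ] [[602.94008464  46.8078476  134.        ]]
yv [0.11354075 0.99353334] 83.48053508826088 end [554.33372671 201.92563228] [552.56304998 201.20485201 100.        ]
tile ang 79.68896051365954
in end frame x,y 22.9 -206.0
in end frame x,y 15.6 -316.8
in end frame x,y -75.6 -310.6
in end frame x,y -68.2 -199.6
in end frame x,y -26.3 -258.3
in end frame x,y 65.9 -148.6
```

>>> play_rows(targets="0 0 0 0 8.5;0 0 0 0 8.5;0 0 0 0 8.5;0 0 0 0 8.5;0 0 0 0 8.5;0 0 0 0 8.5;0 0 0 0 8.5;0 0 0 0 8.5")

```text
t: 0.95
tool_pos: [213.5, 479.5, 242.1]
orientation: [0.0, 1.0, -0.02, -0.0]
wrist_force: [0.6, -0.0, -0.6]
grip_width: 0.5
```

>>> play_rows(targets="0 0 0 0 4.5;0 0 0 0 0;0 0 0 0 0")

```text
t: 1.25
tool_pos: [213.4, 479.6, 242.1]
orientation: [0.0, 0.998, -0.055, -0.0]
wrist_force: [0.1, 0.8, 0.1]
grip_width: 0.506
```

```bash
cat >> h.py <<'E'
yv=np.array([0.11354,0.99353]);xv=np.array([yv[1],-yv[0]]);end=np.array([554.3,201.9])
def st():
    o=ctrl.observe();q=o['orientation'];from scipy.spatial.transform import Rotation as R
    M=R.from_quat([q[1],q[2],q[3],q[0]]).as_matrix();p=o['tool_pos']
    print("t",o['t'],"pos",p.round(1),"end frame",((p[:2]-end)@xv).round(1),((p[:2]-end)@yv).round(1),"toolx deg",np.degrees(np.arctan2(M[1,0],M[0,0])).round(2),"zaxis",M[:,2].round(3),"F",o['wrist_force'].round(1),"g",o['grip_width'])
    return o,M
def to(x,y):
    o,M=st();w=end+x*xv+y*yv;d=w-o['tool_pos'][:2]
    print("target",w.round(1),"shift tool cm",(M[:2,:2].T@d/10).round(2))
E
python3 -c "
from h import *
to(-28,-355)"
```

```text
t 1.25 pos [213.4 479.6 242.1] end frame -370.2 237.2 toolx deg -6.35 zaxis [-0. -0. -1.] F [0.1 0.8 0.1] g 0.5061026733243633
target [ 486.2 -147.6] shift tool cm [34.04 59.32]
```

>>> play_rows(targets="0 2.43 4.24 0 0;0 2.43 4.24 0 0;0 2.43 4.24 0 0;0 2.43 4.24 0 0;0 2.43 4.24 0 0;0 2.43 4.24 0 0;0 2.43 4.24 0 0;0 2.43 4.24 0 0")

```text
t: 2.05
tool_pos: [368.6, 118.7, 242.5]
orientation: [-0.0, 0.998, -0.055, 0.0]
wrist_force: [2.0, 1.5, 0.3]
grip_width: 0.499
```

>>> play_rows(targets="0 2.43 4.24 0 0;0 2.43 4.24 0 0;0 2.43 4.24 0 0;0 2.43 4.24 0 0;0 2.43 4.24 0 0;0 2.43 4.24 0 0;0 0 0 0 0;0 0 0 0 0")

```text
t: 2.85
tool_pos: [484.3, -149.4, 241.8]
orientation: [-0.0, 0.998, -0.057, -0.0]
wrist_force: [-0.3, -0.0, 0.2]
grip_width: 0.502
```

```bash
python3 -c "
from h import *
to(-28,-355)
cv2.imwrite('pics/w1.png',ctrl.capture('wrist')[...,::-1])
cv2.imwrite('pics/s1.png',ctrl.capture('scene')[...,::-1])"
```

```text
t 2.85 pos [ 484.3 -149.4  241.8] end frame -29.7 -356.9 toolx deg -6.49 zaxis [-0.001  0.001 -1.   ] F [-0.3 -0.   0.2] g 0.5020233123574315
target [ 486.2 -147.6] shift tool cm [ 0.17 -0.19]
```

View pics/w1.png

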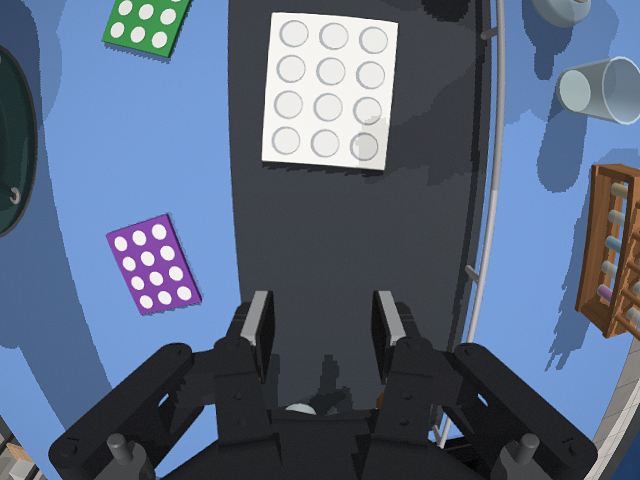

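View pics/s1.png

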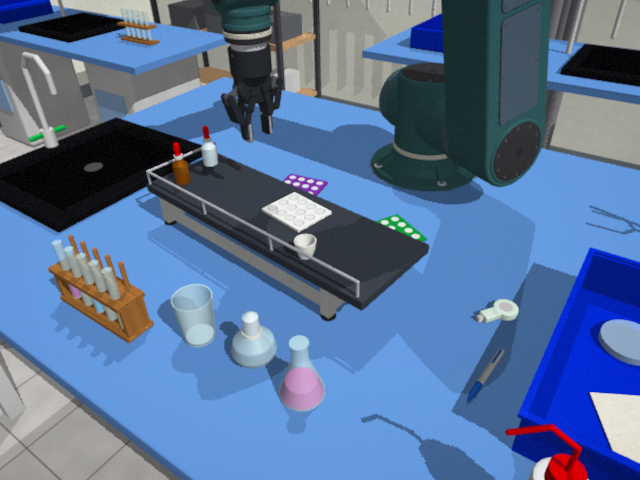

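>>> play_rows(targets="0 0 0 4 0;0 0 0 4 0;0 0 0 3 0;0 0 0 1 0;0 0 0 0 0;0 0 0 0 0;0 0 0 0 0")

```text
t: 3.65
tool_pos: [485.2, -148.8, 123.8]
orientation: [0.0, 0.998, -0.056, 0.001]
wrist_force: [-0.1, 0.1, 0.2]
grip_width: 0.499
```

```bash
python3 -c "
from h import *
to(-28,-355)
cv2.imwrite('pics/w2.png',ctrl.capture('wrist')[...,::-1])
im=ctrl.capture('scene')[...,::-1]
cv2.imwrite('pics/s2.png',cv2.resize(im[100:250,150:350],None,fx=4,fy=4,interpolation=cv2.INTER_CUBIC))"
```

```text
t 3.65 pos [ 485.2 -148.8  123.8] end frame -28.8 -356.3 toolx deg -6.47 zaxis [ 0.002 -0.001 -1.   ] F [-0.1  0.1  0.2] g 0.49926373930083023
target [ 486.2 -147.6] shift tool cm [ 0.09 -0.13]
```

View pics/w2.png

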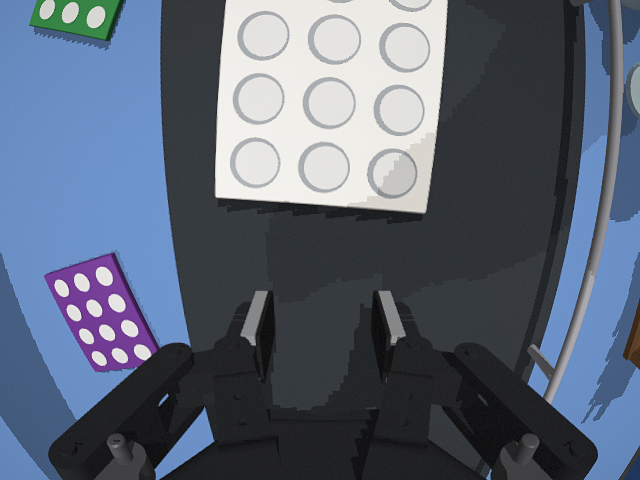

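View pics/s2.png

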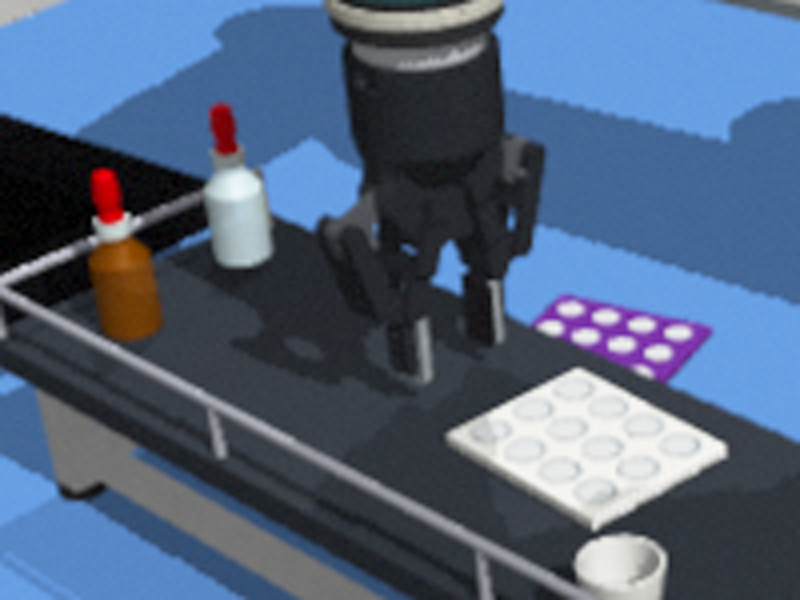

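The fingers stand behind the tile's rear edge, centred on it and clear of everything. Next I'll feel for the board.

>>> play_rows(targets="0 0 0 0.4 0;0 0 0 0.2 0;0 0 0 0 0;0 0 0 0 0")

```text
t: 4.15
tool_pos: [484.3, -148.6, 116.2]
orientation: [-0.0, 0.998, -0.057, -0.0]
wrist_force: [-0.3, 0.4, 1.2]
grip_width: 0.502
```

>>> play_rows(targets="0 0 0 0.2 0;0 0 0 0 0;0 0 0 0 0")

```text
t: 4.45
tool_pos: [484.4, -148.7, 114.2]
orientation: [-0.0, 0.998, -0.057, -0.0]
wrist_force: [0.2, 0.3, -0.7]
grip_width: 0.499
```

>>> play_rows(targets="0 0 0 0.15 0;0 0 0 0 0;0 0 0 0 0")

```text
t: 4.75
tool_pos: [484.4, -148.6, 112.8]
orientation: [-0.0, 0.998, -0.057, -0.0]
wrist_force: [-0.2, -0.1, -0.7]
grip_width: 0.498
```

>>> play_rows(targets="0 0 0 0.15 0;0 0 0 0 0;0 0 0 0 0")

```text
t: 5.05
tool_pos: [484.4, -148.6, 111.2]
orientation: [0.0, 0.998, -0.057, -0.0]
wrist_force: [-0.3, 0.4, 0.2]
grip_width: 0.5
```

>>> play_rows(targets="0 0 0 0.15 0;0 0 0 0 0;0 0 0 0 0")

```text
t: 5.35
tool_pos: [484.4, -148.6, 109.7]
orientation: [-0.0, 0.998, -0.057, -0.0]
wrist_force: [0.3, 0.5, -0.9]
grip_width: 0.496
```

>>> play_rows(targets="0 0 0 0.15 0;0 0 0 0 0;0 0 0 0 0")

```text
t: 5.65
tool_pos: [484.5, -148.7, 109.1]
orientation: [0.0, 0.998, -0.057, 0.0]
wrist_force: [-3.8, 2.8, 15.7]
grip_width: 0.501
```

Contact with the board came at TCP z of about 109.4. I'll rise about 3 mm and start pushing.

>>> play_rows(targets="0 0 0 -0.36 0;0 0 -0.8 0 0;0 0 -0.8 0 0;0 0 -0.8 0 0;0 0 -0.4 0 0;0 0 -0.4 0 0;0 0 -0.4 0 0;0 0 -0.4 0 0")

```text
t: 6.45
tool_pos: [489.0, -108.7, 111.9]
orientation: [0.0, 0.998, -0.057, 0.0]
wrist_force: [0.3, -1.5, -0.4]
grip_width: 0.5
```

>>> play_rows(targets="0 0 -0.4 0 0;0 0 -0.4 0 0;0 0 -0.4 0 0;0 0 0 0 0")

```text
t: 6.85
tool_pos: [490.2, -96.5, 111.9]
orientation: [-0.0, 0.998, -0.056, -0.0]
wrist_force: [-0.1, 0.1, 0.5]
grip_width: 0.498
```

```bash
python3 -c "
from h import *
st()
cv2.imwrite('pics/w3.png',ctrl.capture('wrist')[...,::-1])
im=ctrl.capture('scene')[...,::-1]
cv2.imwrite('pics/s3.png',cv2.resize(im[100:250,200:400],None,fx=4,fy=4,interpolation=cv2.INTER_CUBIC))"
```

```text
t 6.85 pos [490.2 -96.5 111.9] end frame -29.8 -303.7 toolx deg -6.47 zaxis [-0.  0. -1.] F [-0.1  0.1  0.5] g 0.4982408162255568
```

View pics/w3.png

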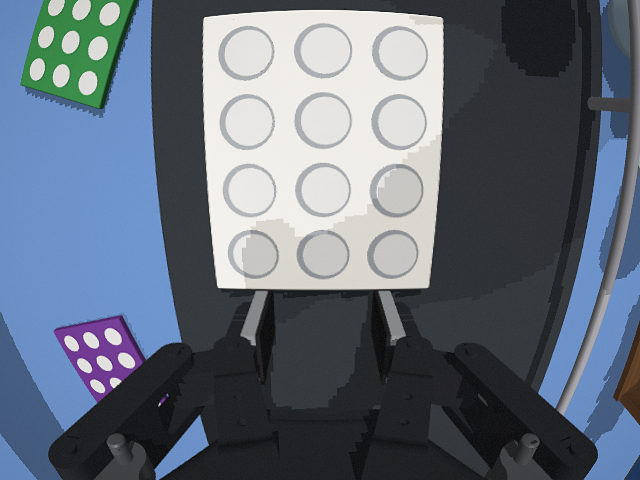

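View pics/s3.png

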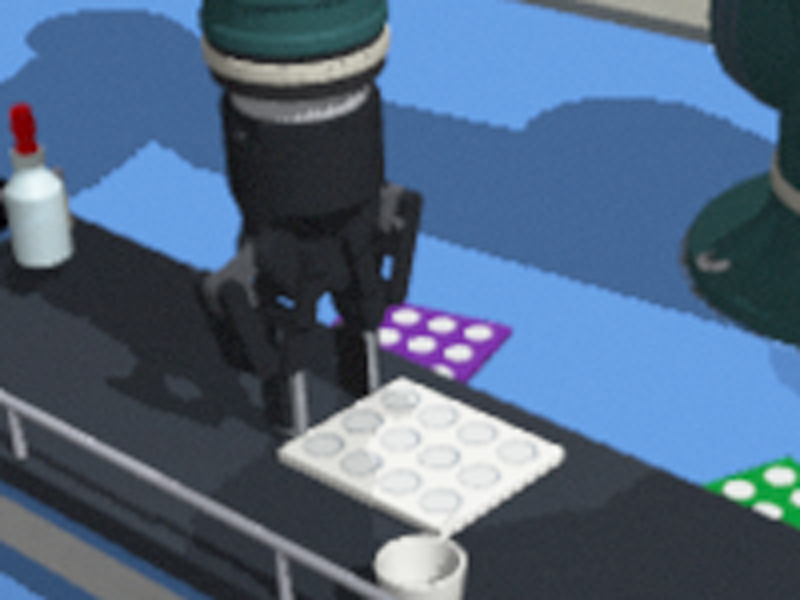

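The tile has squared up against both fingers and sits centred on them, flat. Its lateral clearance to the crucible is about 30 mm, so I'll keep pushing.

>>> play_rows(targets="0 0 -0.3 0 0;0 0 -0.5 0 0;0 0 -0.6 0 0;0 0 -0.6 0 0;0 0 -0.6 0 0;0 0 -0.6 0 0;0 0 -0.6 0 0;0 0 -0.6 0 0")

```text
t: 7.75
tool_pos: [495.3, -52.7, 111.9]
orientation: [0.0, 0.998, -0.057, 0.0]
wrist_force: [-0.8, -2.0, 1.0]
grip_width: 0.501
```

>>> play_rows(targets="0 0 -0.6 0 0;0 0 -0.6 0 0;0 0 -0.6 0 0;0 0 -0.6 0 0;0 0 -0.6 0 0;0 0 -0.6 0 0;0 0 -0.6 0 0;0 0 -0.6 0 0")

```text
t: 8.55
tool_pos: [500.7, -5.1, 111.9]
orientation: [0.0, 0.998, -0.057, 0.0]
wrist_force: [-0.3, -1.3, 0.6]
grip_width: 0.503
```

>>> play_rows(targets="0 0 -0.6 0 0;0 0 -0.6 0 0;0 0 -0.6 0 0;0 0 -0.6 0 0;0 0 -0.6 0 0;0 0 -0.5 0 0;0 0 -0.3 0 0;0 0 0 0 0")

```text
t: 9.35
tool_pos: [505.0, 32.7, 111.9]
orientation: [-0.0, 0.998, -0.056, 0.0]
wrist_force: [-0.1, 0.4, -0.5]
grip_width: 0.502
```

```bash
python3 -c "
from h import *
st()
cv2.imwrite('pics/w4.png',ctrl.capture('wrist')[...,::-1])
im=ctrl.capture('top')[...,::-1];cv2.imwrite('pics/t4f.png',im)
cv2.imwrite('pics/t4.png',cv2.resize(im[175:295,225:415],None,fx=4.2,fy=4.2,interpolation=cv2.INTER_CUBIC))"
```

```text
t 9.35 pos [505.   32.7 111.9] end frame -29.8 -173.7 toolx deg -6.47 zaxis [ 0.  0. -1.] F [-0.1  0.4 -0.5] g 0.5017536258156637
```

View pics/w4.png

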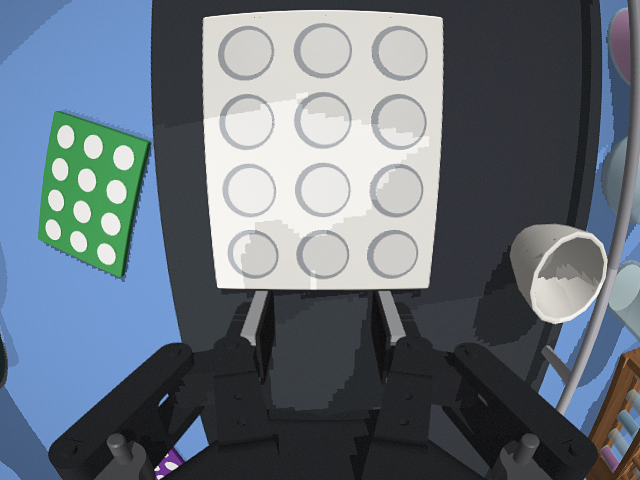

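View pics/t4.png

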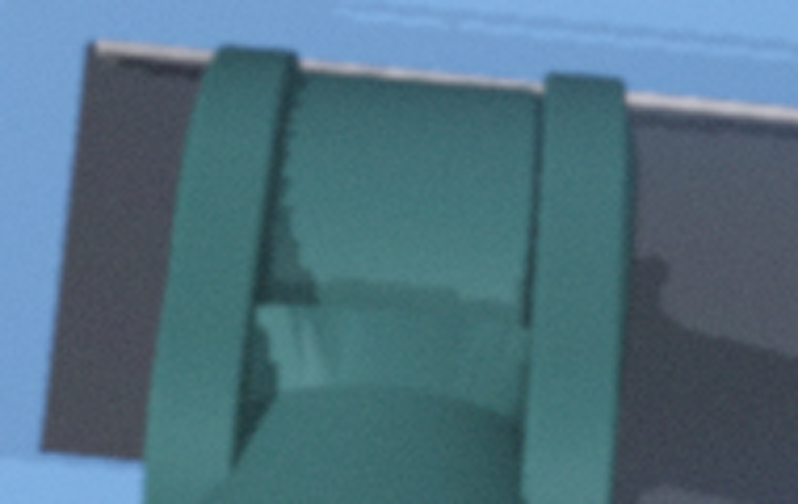

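>>> play_rows(targets="0 0 -0.3 0 0;0 0 -0.5 0 0;0 0 -0.6 0 0;0 0 -0.6 0 0;0 0 -0.6 0 0;0 0 -0.6 0 0;0 0 -0.6 0 0;0 0 -0.6 0 0")

```text
t: 10.25
tool_pos: [510.0, 76.5, 111.9]
orientation: [-0.0, 0.998, -0.057, -0.0]
wrist_force: [0.4, -1.3, -1.0]
grip_width: 0.499
```

>>> play_rows(targets="0 0 -0.6 0 0;0 0 -0.6 0 0;0 0 -0.6 0 0;0 0 -0.5 0 0;0 0 -0.3 0 0;0 0 -0.2 0 0;0 0 0 0 0")

```text
t: 10.95
tool_pos: [513.1, 104.0, 111.9]
orientation: [-0.0, 0.998, -0.057, 0.0]
wrist_force: [0.3, -0.4, -0.5]
grip_width: 0.497
```

```bash
python3 -c "
from h import *
st()
cv2.imwrite('pics/w5.png',ctrl.capture('wrist')[...,::-1])
im=ctrl.capture('scene')[...,::-1];cv2.imwrite('pics/s5f.png',im)
cv2.imwrite('pics/s5.png',cv2.resize(im[180:330,270:470],None,fx=4,fy=4,interpolation=cv2.INTER_CUBIC))"
```

```text
t 10.95 pos [513.1 104.  111.9] end frame -29.8 -102.0 toolx deg -6.48 zaxis [ 0.  0. -1.] F [ 0.3 -0.4 -0.5] g 0.49670014217516983
```

View pics/w5.png

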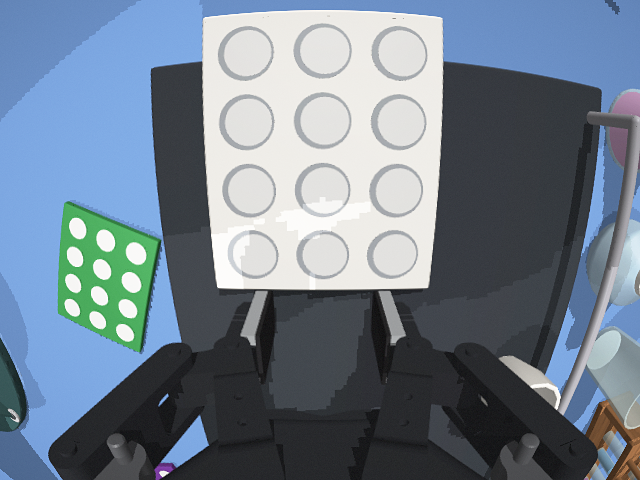

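View pics/s5.png

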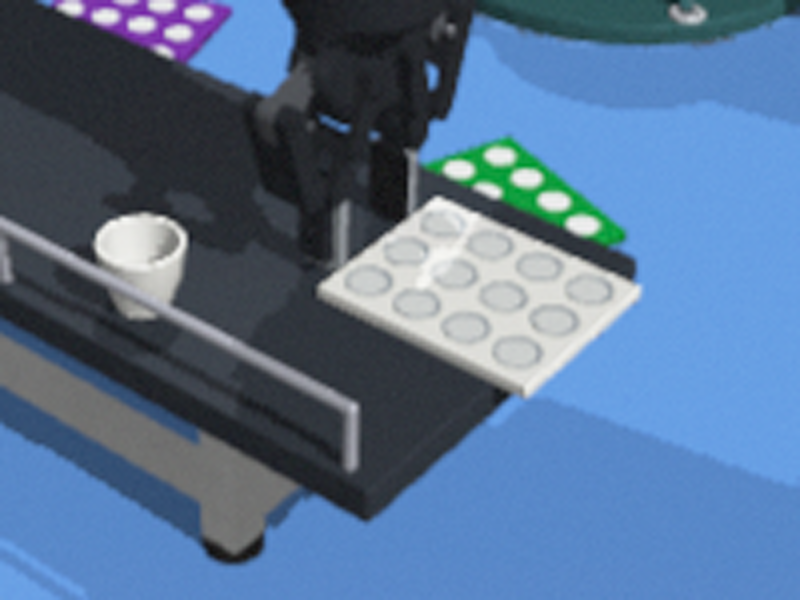

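```bash
cat >> h.py <<'E'
def backw(px,z):
    c=ctrl.get_calibration('wrist');K=c['mtx']
    u=cv2.fisheye.undistortPoints(np.array(px,float).reshape(-1,1,2),K,np.zeros(4)).reshape(-1,2)
    R=cv2.Rodrigues(np.array(c['rvec'],float))[0];t=np.array(c['tvec'],float).ravel()
    d=np.c_[u,np.ones(len(u))]@R; o=-R.T@t
    return o+d*((z-o[2])/d[:,2])[:,None]
def ef(P): return np.c_[(P[:,:2]-end)@xv,(P[:,:2]-end)@yv].round(1)
E
python3 - <<'E'
from h import *
print("shelf edge",ef(backw([(153,68),(200,64),(445,63),(520,71),(600,90)],100)))
print("tile",ef(backw([(204,17),(323,10),(442,17),(430,289),(218,288)],107)))
g=lambda p:[[270+(a+.5)/4-.5,180+(b+.5)/4-.5] for a,b in p]
print("scene tile",ef(back("scene",g([(435,197),(640,289),(527,390),(319,290)]),107)), "end",ef(back("scene",g([(636,262),(366,506)]),100)))
E
```

```text
shelf edge [[-97.8   1.9]
 [-77.1   1.1]
 [ 18.5   1.5]
 [ 52.6   2.4]
 [ 98.9   1.4]]
tile [[-73.3  18.6]
 [-29.1  18.5]
 [ 15.2  18.6]
 [ 16.3 -91. ]
 [-73.4 -90.6]]
scene tile [[-75.5 -91.6]
 [-74.5  18.8]
 [ 14.1  19.2]
 [ 15.2 -88.7]] end [[-99.2   2.6]
 [105.    6. ]]
```

Wrist and scene views agree that the tile's front edge is about 17 mm past the end, square, at x ≈ -29. The aim is 36 mm, so 19 mm more.

>>> play_rows(targets="0 0 -0.3 0 0;0 0 -0.4 0 0;0 0 -0.4 0 0;0 0 -0.3 0 0;0 0 -0.3 0 0;0 0 -0.2 0 0;0 0 0 0 0;0 0 0 0 0")

```text
t: 11.85
tool_pos: [515.3, 122.8, 111.9]
orientation: [-0.0, 0.998, -0.057, 0.0]
wrist_force: [0.1, -0.7, -0.3]
grip_width: 0.498
```

```bash
python3 -c "
from h import *
st()
cv2.imwrite('pics/w6.png',ctrl.capture('wrist')[...,::-1])"
```

```text
t 11.85 pos [515.3 122.8 111.9] end frame -29.8 -83.0 toolx deg -6.48 zaxis [ 0.  0. -1.] F [ 0.1 -0.7 -0.3] g 0.49783817922020546
```

View pics/w6.png

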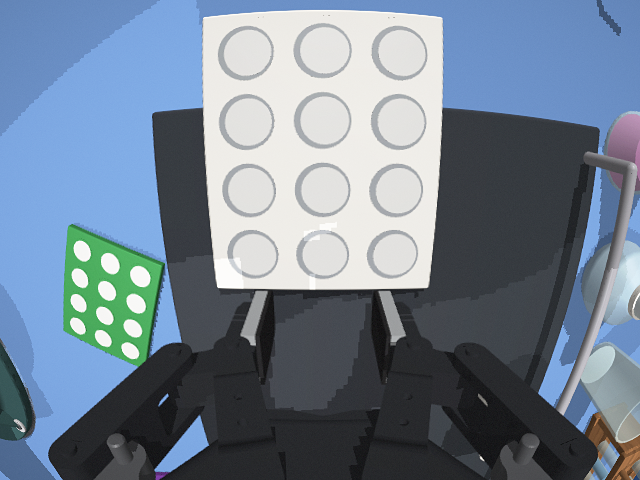

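Run:
```python
from h import *
print("shelf edge",ef(backw([(153,113),(200,109),(445,108),(520,115),(598,129)],100)))
print("tile",ef(backw([(204,17),(323,10),(442,17),(430,289),(218,288)],107)))
```

```text
shelf edge [[-98.3   2.1]
 [-77.5   2. ]
 [ 18.8   2.4]
 [ 53.1   2.7]
 [ 98.8   1.8]]
tile [[-73.4  37.6]
 [-29.1  37.6]
 [ 15.1  37.7]
 [ 16.2 -71.9]
 [-73.5 -71.5]]
```

>>> play_rows(targets="0 0 0.3 0 0;0 0 1 0 0;0 0 2 0 0;0 0 0 -2 0;0 0 0 -5 0;0 0 0 -5 0;0 0 0 -3 0;0 0 0 0 0")

```text
t: 12.7
tool_pos: [512.9, 89.1, 265.9]
orientation: [-0.0, 0.998, -0.057, 0.003]
wrist_force: [0.0, -0.0, -0.8]
grip_width: 0.502
```

>>> play_rows(targets="0 -3 3 0 0;0 -3 4 0 0;0 -3 4 0 0;0 -3 4 0 0;0 -3 4 0 0;0 0 4 0 0;0 0 0 0 0;0 0 0 0 0")

```text
t: 13.5
tool_pos: [335.8, -122.5, 261.5]
orientation: [-0.0, 0.998, -0.058, -0.0]
wrist_force: [-0.3, 0.1, -0.1]
grip_width: 0.505
```

```bash
python3 -c "
from h import *
st()
im=ctrl.capture('top')[...,::-1];cv2.imwrite('pics/t7f.png',im)
cv2.imwrite('pics/t7.png',cv2.resize(im[175:295,205:395],None,fx=4.2,fy=4.2,interpolation=cv2.INTER_CUBIC))
cv2.imwrite('pics/s7.png',ctrl.capture('scene')[...,::-1])"
```

```text
t 13.5 pos [ 335.8 -122.5  261.5] end frame -180.2 -347.1 toolx deg -6.67 zaxis [-0.001  0.    -1.   ] F [-0.3  0.1 -0.1] g 0.5046871993359542
```

View pics/t7.png

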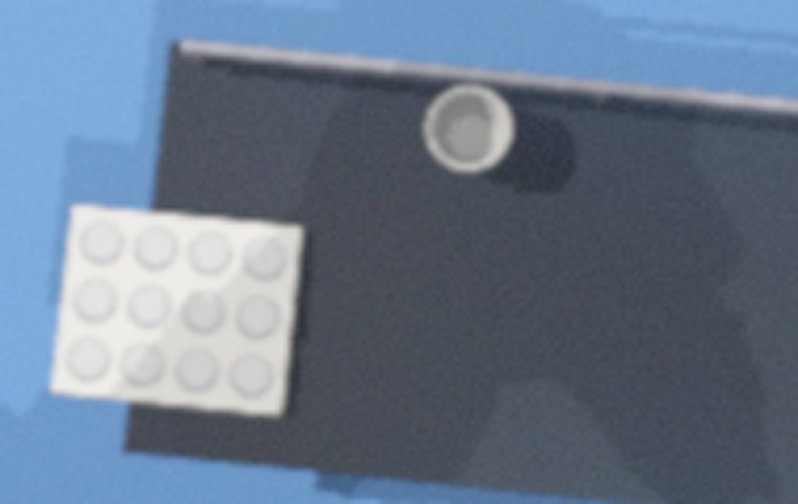

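View pics/s7.png

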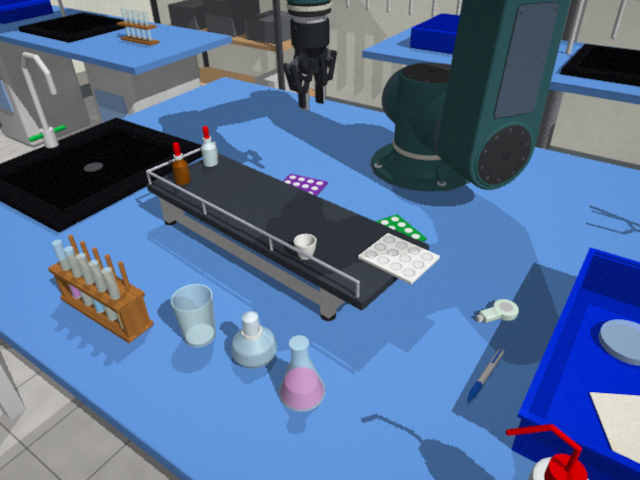

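Run:
```python
from h import *
f=lambda p:np.array([[205+(a+.5)/4.2-.5,175+(b+.5)/4.2-.5] for a,b in p])
print(ef(back("top",f([(72,206),(303,227),(284,416),(51,392)]),107)))
print("edge",ef(back("top",f([(172,70),(155,200),(133,405),(126,451)]),100)))
print("cruc",ef(back("top",f([(469,128)]),134)))
```

```text
[[ 13.6  37.7]
 [ 14.5 -73.3]
 [-75.9 -74. ]
 [-75.6  37.3]]
edge [[  84.8   -1.2]
 [  21.1   -0.1]
 [ -77.9   -0.8]
 [-100.     0. ]]
cruc [[  65.9 -148.6]]
```

```bash
python3 -c "
from rig import ctrl
print(ctrl.finish_job())"
```

```text
the job is handed in; nothing more can be done
None
```

I pushed the white tile along the shelf from behind with both half-open fingertips. It squared itself against them, and I slid it about 240 mm to the open end, then backed the arm off and handed the job in at about 13.5 s.

- **Overhang:** the wrist camera gave about 35.5 mm past the edge and the top camera about 38 mm, so the two differ by about 2.5 mm. Both are within the 25 to 47 mm allowed, and put the tile's centre 17 to 19.5 mm inside the edge.
- **Position and angle:** the tile's centre is about 30 mm to the front of the shelf's centre line, with its long side within about 1° of the shelf's. It looks flat in the pictures; I took no separate height measurement.
- **Other things:** the crucible measures in the same place as at the start. The rest look undisturbed in the final scene picture, but I did not measure them. The gripper was well clear of everything at the end.

No check failed. The hand-in reports no verdict, so I have no confirmation that the job was accepted.

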